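Unclip the grinder's parts tray and gather the spacers in its bevelled corner

ROBOT

A 6-joint arm with a two-finger parallel gripper is mounted at the origin on the work surface. World frame = base frame: x ahead of the robot, y to its left, z up, the work surface at z = 0. Lengths are in m, angles in rad, forces in N, time in s.
With the tool pointing down it reaches from about 0.35 to 0.975 m from the base axis. Payload 4.9 kg.
Tool frame: the origin (TCP) lies midway between the tips of the shut fingers; the grasp point (between the pads) lies ctrl.tcp_to_grasp behind it (ctrl.tcp_to_grasp is the distance from the TCP to the grasp point, in m); z points along the fingers, y is the direction in which the jaws open and shut (so a half turn about z gives the same grasp; the last joint's range is limited). The gripper opens to 85 mm and grips with 20 to 120 N. Pads are 22 mm wide; open, the fingers measure 114 mm over their backs; the gripper's body (76 mm by 85 mm) begins 54 mm behind the grasp point. The pads swing forward as they close: fully open they stand 13 mm farther back than shut.
Start: joints at [-1.338, 0.053, 1.613, -0, 1.476, -0.119], TCP at [0.215, -0.587, 0.231] pointing down, gripper open.
Joint ranges: [-3.01, 3.01], [-1.01, 2.22], [0.06, 2.58], [-1.02, 4.17], [0.09, 2.62], [-3.14, 3.14]. Speed limits (rad/s): [2.57, 2.57, 3.14, 3.14, 3.14, 3.14].

INTERFACE

Orientations are given as a rotation vector (axis times angle).
In Python, from station import ctrl, get_image, calibration, finish_job, models gives the robot as it stands.
- The arm moves only by the shell command python3 -m creep 'ROWS' [FORCE]. ROWS is JSON, a list of rows, each a list of 7 numbers: the opening, from 0 (shut) to 1 (fully open), then the shift along the tool's x, y, z in m, then the turn, a rotation vector about the tool's x, y, z in degrees. A call has 1 to 20 rows; each row shifts and turns the commanded pose from where the row before left it, along the tool's axes as they then stand; what a row does not reach is not made up. A row lasts 1/10 s, in which the tool goes at most 50 mm and 8.59 degrees, less where a joint would pass 70% of its speed; a pose out of reach is approached as far as the arm can. A call with a gripper value outside its range is refused whole. The fingers move at their own pace and stop on an object; FORCE is the grip in N (left out, the last holds). Time passes only in rows, so rows that do not move let the fingers close. It gives the time, the measured TCP pose, the force and the opening at its end, in the units of the state.
- ctrl.get_obs(): the state, without advancing time (a new reading comes with each control period).
- get_image(name): name is "scene" or "top"; returns the picture (480x640x3 uint8, red, green, blue); there is no depth.
- calibration(name): a dict with "mtx" (3x3 intrinsics, pixels), "R" (3x3) and "t" (3): a world point X has camera coordinates R X + t. Camera axes: x right, y down, z forward; pixel columns grow to the right and rows downward; lengths in m; the calibration is good to about 2 mm. A picture is of the moment at which its call begins. calibration takes no time and is no camera call.
- finish_job(): hands the job in, once; it reports no verdict.
Trained networks look in the newest picture that a camera, given by its name, has taken for a name from the list of things; names that differ only in an ending like _2 or _b are one class to them, and where a whole thing is asked for, a point or a joint stands for the part that bears it (a point fixed in the world has none). Each returns a list of dicts, best first, with "conf" (0 to 1); they miss things now and then, are a little off and sometimes report something else, mostly with a low value. They report only what shows in the picture. A call takes as long as a camera call.
- models.search_frame(camera, name): "extent" ([left, top, right, bottom] in pixels, round what is visible of it).
The state is a dict: "t": time; "q": joint angles; "dq": joint speeds; "effort": joint torques, N m; "tool_pos": TCP position; "tool_rot": TCP orientation; "contact_force": force on the tool from outside, world axes, zero at the start; "wrist_torque": the same for the moment, N m; "opening": finger opening in m.
Only numpy, scipy, OpenCV 4.12 (cv2) and the standard library are available. Lean on these libraries where they do the work, as an engineer would, in place of code of your own. Each camera call takes 0.05 s, during which the arm holds its last target. There are 200 camera calls.

TASK

Lift the parts tray by its handle up off the bench rail, pulling straight up against the sprung catch, then tilt it until all three loose spacers have slid together into the tray's bevelled (cut-off) corner. Finish while holding it like that: still in the gripper, still clearly tilted down towards that corner, motionless, and a good 15 cm above the bench, touching nothing else. Do not spill a spacer and leave the other things on the bench alone.

Things in the scene. Friction and masses are not known exactly. Their poses are not given: they have to be found in the camera images.
- tray: Open dark sheet-metal parts tray, 150 mm long (x) by 110 wide (y), walls 38 high, walls and floor 3 thick, some 0.25 kg empty; origin at the centre of the floor's underside, z up. Three corners are square; the one at (-x, +y) is cut off at 45 degrees, 36 mm off each side, so the way to it is (-1, +1) in x, y. Under the floor two skirts, 70 mm long, reach 21 mm down astride the rail.
- tray_corner (a point): Inside the bevelled corner: the middle of the bevel wall's foot, on the tray floor, 55 mm to -x, 35 mm to +y and 3 mm up from the tray's origin.
- tray_middle (a point): Centre of the tray's inner floor, 3 mm above the tray's origin. Floor and walls are smooth: a spacer starts to slide at 9 to 14 degrees of tilt on the open floor, and needs about 25 degrees where it rubs along a wall; 35 degrees moves them all.
- tray_grip (a point): Middle of the tray's fixed black handle, 68 mm above the tray's origin: a straight bar along the tray's x, 12 mm thick (y), 22 tall, spanning the tray between flat end uprights and free all round. Take it here from straight above, fingers closing along the tray's y; it is not slick, and 30 N or more of grip keeps the tray from swinging.
- rail: Fixed aluminium rail on the bench, 240 mm long (x), 44 wide, 34 high; origin at the centre of its underside. The tray sits on top, parallel to it (same yaw), within 20 mm of its middle, skirts astride. Two sprung strips in its sides catch the skirts: lifting straight up takes 5 to 7 N beyond the weight over the first 5 mm, free after 10 mm; the skirts leave the rail after 21 mm.
- spacer0: Loose turned steel spacer (a short round bush) lying in the tray: diameter 20 mm, 12 mm high, about 25 g; origin at the centre of its underside. One of three alike.
- spacer1: Loose turned steel spacer (a short round bush) lying in the tray: diameter 20 mm, 12 mm high, about 25 g; origin at the centre of its underside. One of three alike.
- spacer2: Loose turned steel spacer (a short round bush) lying in the tray: diameter 20 mm, 12 mm high, about 25 g; origin at the centre of its underside. One of three alike.
- cup: Bystander, not to be disturbed. Open steel water cup, 84 mm across at the rim, 75 mm high, standing on the bench; origin at the centre of its underside.
- wheel: Bystander, not to be disturbed. Spare grinding wheel lying flat: 120 mm across, 20 mm thick, 20 mm bore; origin at the centre of its underside.
- wrench: Bystander, not to be disturbed. Steel wrench lying on the bench, 170 mm long along its x; origin under its middle.
- stick: Bystander, not to be disturbed. Grey wheel-dressing stick, 140 by 25 by 25 mm, long along its x, lying on the bench; origin at the centre of its underside.

How it is judged:
On the way:
1. the tray is lifted up off the rail, clear of it, with the spacers in it (z of tray in the frame of rail above 0.062 m and contact force between tray and rail below 0.05 N), for 0.2 s.
At the end, for the whole second after the job is handed in: Held by the gripper alone, tray origin over 120 mm up; tilted 15 to 60 degrees, its -x end and +y side each 6 degrees low or more; at rest (under 30 mm/s, 0.15 rad/s); each spacer origin within 50 mm of the foot of the bevel wall (site tray_corner), under 30 mm/s (height (world z) of tray above 0.12 m and angle between tray's own z axis and vertical between 0.26 and 1.05 rad and angle between tray's own x axis and vertical below 1.4708 rad and angle between tray's own y axis and vertical above 1.6708 rad and contact force between tray and the fingers above 1 N and contact force between tray and rail below 0.05 N and contact force between tray and cup below 0.05 N and contact force between tray and wheel below 0.05 N and contact force between tray and wrench below 0.05 N and contact force between tray and stick below 0.05 N and linear speed of each of tray, spacer0, spacer1, spacer2 below 0.03 m/s and angular speed of tray below 0.15 rad/s and distance between each of spacer0, spacer1, spacer2 and tray_corner below 0.05 m); the arm keeps its last pose, push and grip.
It fails at once if a spacer leaves the tray (distance between any of spacer0, spacer1, spacer2 and tray_middle above 0.125 m).
It fails at once if a bystander is shifted by more than 20 mm (distance of any of cup, wheel, wrench, stick from where it was at the start of the episode above 0.02 m).
It also fails if it takes over 45 s, if anything falls off the work surface, if the arm or the gripper's body presses on something with over 40 N, if the wrist force passes 120 N, or if a joint passes its speed limit or range.

## Working session

There is one attempt and no reset: what is moved stays moved. The work goes in short steps, Python scripts to look and compute and a shell command to move; the robot and the scene stay as the last step left them, time stands still between calls to the robot, and variables do not carry over. Pictures are saved under pics/ and viewed, about 8 in all and at most 12, crops included, and the job is handed in when it is done.

```bash
mkdir -p pics; ls
python3 - <<'E'
from station import ctrl,get_image,calibration,models
import cv2,numpy as np
for n in ("scene","top"):
    im=get_image(n); cv2.imwrite(f"pics/{n}0.png",im[:,:,::-1])
    c=calibration(n); print(n,np.round(c["mtx"],1).tolist(),np.round(c["R"],3).tolist(),np.round(c["t"],3).tolist())
    for k in ("tray","tray_grip","rail"):
        print(k,[(np.round(d["extent"],0).tolist(),round(d["conf"],2)) for d in models.search_frame(n,k)][:2])
o=ctrl.get_obs(); print(o["t"],o["tool_pos"],o["tool_rot"],o["opening"],ctrl.tcp_to_grasp)
E
```

```text
pics
scene [[537.4, 0.0, 311.1], [0.0, 537.4, 233.6], [0.0, 0.0, 1.0]] [[0.597, 0.802, -0.018], [0.503, -0.392, -0.77], [-0.625, 0.45, -0.638]] [-0.261, -0.165, 1.586]
tray [([307.0, 219.0, 384.0, 283.0], 0.64)]
tray_grip [([313.0, 219.0, 383.0, 284.0], 0.55)]
rail [([286.0, 242.0, 380.0, 295.0], 0.64)]
top [[596.2, 0.0, 310.6], [0.0, 596.2, 237.9], [0.0, 0.0, 1.0]] [[0.01, -1.0, -0.007], [-0.997, -0.009, -0.078], [0.078, 0.007, -0.997]] [-0.013, 0.493, 1.213]
tray [([252.0, 195.0, 334.0, 254.0], 0.58)]
tray_grip [([250.0, 194.0, 334.0, 255.0], 0.9)]
rail [([242.0, 209.0, 363.0, 243.0], 0.56)]
0.4 [ 0.21534217 -0.58662322  0.2311294 ] [-3.09285158e+00 -5.49634447e-01  1.53321696e-06] 0.08541462077027305 0.0187
```

Run:
```python
import cv2
a=cv2.imread("pics/top0.png")[180:270,225:375]; cv2.imwrite("pics/topc.png",cv2.resize(a,None,fx=5,fy=5,interpolation=cv2.INTER_CUBIC))
a=cv2.imread("pics/scene0.png")
cv2.imwrite("pics/s1.png",a)
```

```text
(no output)
```

View pics/topc.png

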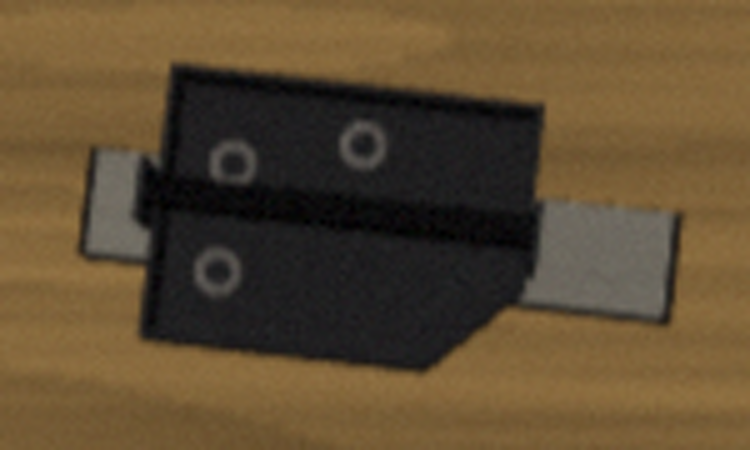

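View pics/scene0.png

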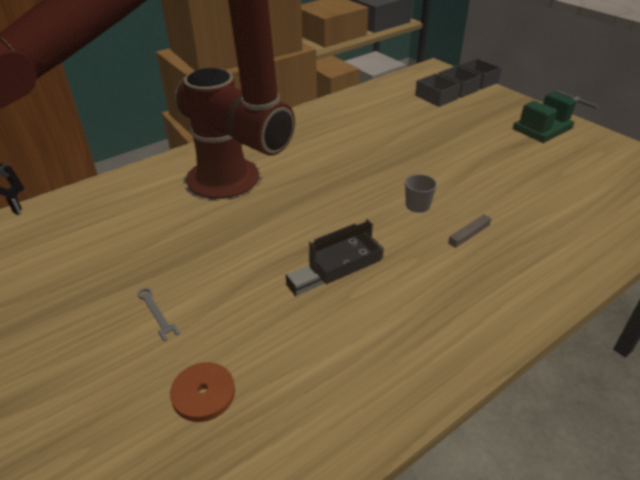

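The top picture shows the tray with its bevel at crop bottom-right, which is world -x/-y. Tray x therefore runs along about world +y. The three spacers are in the tray at crop (233,163), (362,145) and (217,272). The scene view shows the cup, stick, wrench and wheel well clear.

```bash
cat > h.py <<'E'
import numpy as np
from station import ctrl,calibration
from scipy.spatial.transform import Rotation as Ro
def ray(cam,u,v,z):
    c=calibration(cam);R=np.array(c["R"]);t=np.array(c["t"])
    d=R.T@np.linalg.solve(np.array(c["mtx"]),[u,v,1]);o=-R.T@t
    return o+d*(z-o[2])/d[2]
def proj(cam,X):
    c=calibration(cam);p=np.array(c["mtx"])@(np.array(c["R"])@X+np.array(c["t"]));return p[:2]/p[2]
E
python3 - <<'E'
from h import *
f=lambda p,z:ray("top",225+p[0]/5,180+p[1]/5,z)
P=dict(pm=(175,65),mm=(543,105),pp=(145,338),bv=(423,370))
W={k:f(v,.072) for k,v in P.items()}
for k in W: print(k,W[k].round(4))
A=np.array([[.075,-.055],[-.075,-.055],[.075,.055],[-.039,.055]]);B=np.array([W[k][:2] for k in("pm","mm","pp","bv")])
a=A-A.mean(0);b=B-B.mean(0);th=np.arctan2((a[:,0]*b[:,1]-a[:,1]*b[:,0]).sum(),(a*b).sum())
r=np.array([[np.cos(th),-np.sin(th)],[np.sin(th),np.cos(th)]])
o=B.mean(0)-r@A.mean(0);print("origin",o,"yaw",np.degrees(th),"res",(B-o-A@r.T).round(4).tolist())
h=[f(p,.113) for p in((150,193),(537,228))];print("handle",h, (h[0]+h[1])/2)
for z,ps in((.034,((95,148),(680,212),(667,322),(83,255))),): 
    q=np.array([f(p,z)[:2] for p in ps]);print("rail c",q.mean(0),np.linalg.norm(q[0]-q[1]),np.linalg.norm(q[1]-q[2]))
for p in((233,163),(362,145),(217,272)): print("sp",r.T@(f(p,.049)[:2]-o))
s=ctrl.get_obs();R=Ro.from_rotvec(s["tool_rot"]).as_matrix();print(R.round(3))
g=np.array([*o,.102]);ty=np.array([-np.sin(th),np.cos(th),0])
print("turn about tool z deg", np.degrees(np.arctan2(R[:,0]@ty*-1,R[:,1]@ty)))
E
```

```text
pm [0.5774 0.0931 0.072 ]
mm [ 0.5627 -0.0534  0.072 ]
pp [0.4685 0.1032 0.072 ]
bv [ 0.4569 -0.0068  0.072 ]
origin [0.51546867 0.02508045] yaw 84.29666167365403 res [[-0.0002, -0.0011], [-0.0001, 0.0016], [0.0003, -0.002], [-0.0, 0.0015]]
handle [array([0.52161668, 0.09804756, 0.113     ]), array([ 0.50950667, -0.05017454,  0.113     ])] [0.51556167 0.02393651 0.113     ]
rail c [0.51423443 0.0113523 ] 0.24104831338672875 0.04541317332250763
sp [ 0.04838907 -0.02097815]
sp [-0.00270741 -0.03392096]
sp [0.04975711 0.02370178]
[[ 0.939  0.345 -0.   ]
 [ 0.345 -0.939  0.   ]
 [ 0.    -0.    -1.   ]]
turn about tool z deg 115.85714102584818
```

```bash
python3 -m creep '[[1,0.0308,-0.0294,0,0,0,0],[1,0.0308,-0.0294,0,0,0,0],[1,0.0308,-0.0294,0,0,0,0],[1,0.0308,-0.0294,0,0,0,0],[1,0.0308,-0.0294,0,0,0,0],[1,0.0308,-0.0294,0,0,0,0],[1,0.0308,-0.0294,0,0,0,0],[1,0.0308,-0.0294,0,0,0,0],[1,0.0308,-0.0294,0,0,0,0],[1,0.0308,-0.0294,0,0,0,0],[1,0.0308,-0.0294,0,0,0,0],[1,0.0308,-0.0294,0,0,0,0],[1,0.0308,-0.0294,0,0,0,0],[1,0.0308,-0.0294,0,0,0,0],[1,0.0308,-0.0294,0,0,0,0],[1,0.0308,-0.0294,0,0,0,0]]' 80
python3 -m creep '[[1,0,0,0,0,0,-8],[1,0,0,0,0,0,-8],[1,0,0,0,0,0,-8],[1,0,0,0,0,0,-8],[1,0,0,0,0,0,-8],[1,0,0,0,0,0,-8],[1,0,0,0,0,0,-8],[1,0,0,0,0,0,-8],[1,0,0,0,0,0,0],[1,0,0,0,0,0,0]]'
python3 - <<'E'
from h import *
s=ctrl.get_obs();R=Ro.from_rotvec(s["tool_rot"]).as_matrix();print(s["t"],s["q"].round(3),R.round(3),s["contact_force"])
print("shift in tool",R.T@(np.array([.5155,.0247,.102-.0187])-s["tool_pos"]),"grip tcp z target",.102-.0187, "yaw x",np.degrees(np.arctan2(R[1,0],R[0,0])))
E
```

```text
t: 2.0
tool_pos: [0.5165, 0.0265, 0.2316]
tool_rot: [3.093, 0.55, 0.001]
contact_force: [0.4, -0.5, 0.9]
opening: 0.0852
t: 3.0
tool_pos: [0.5159, 0.0247, 0.2314]
tool_rot: [2.335, 2.102, 0.0]
contact_force: [0.2, 0.1, 0.5]
opening: 0.0854
3.0 [-0.096 -0.211  1.862  0.     1.491  0.009] [[ 0.105  0.995  0.   ]
 [ 0.995 -0.105  0.   ]
 [ 0.     0.    -1.   ]] [0.1821365  0.09337531 0.47655293]
shift in tool [-5.37199429e-05 -3.75817050e-04  1.48050776e-01] grip tcp z target 0.08329999999999999 yaw x 83.99066145079115
```

```bash
python3 -m creep '[[1,0,0,0.02,0,0,0],[1,0,0,0.025,0,0,0],[1,0,0,0.025,0,0,0],[1,0,0,0.025,0,0,0],[1,0,0,0.02,0,0,0],[1,0,0,0.015,0,0,0],[1,0,0,0.01,0,0,0],[1,0,0,0.008,0,0,0],[1,0,0,0,0,0,0],[1,0,0,0,0,0,0]]'
python3 - <<'E'
from station import get_image
import cv2,numpy as np
a=get_image("top")[170:280,215:375,::-1];b=get_image("scene")[170:310,260:420,::-1]
f=lambda a:cv2.resize(a,(400,int(a.shape[0]*2.5)),interpolation=cv2.INTER_CUBIC)
a,b=f(a),f(b);a=cv2.copyMakeBorder(a,0,b.shape[0]-a.shape[0],0,0,cv2.BORDER_CONSTANT)
cv2.imwrite("pics/pre.png",np.hstack([a,b]))
E
```

```text
t: 4.0
tool_pos: [0.5164, 0.0247, 0.084]
tool_rot: [2.331, 2.105, 0.001]
contact_force: [0.5, -0.2, -0.5]
opening: 0.0852
```

View pics/pre.png

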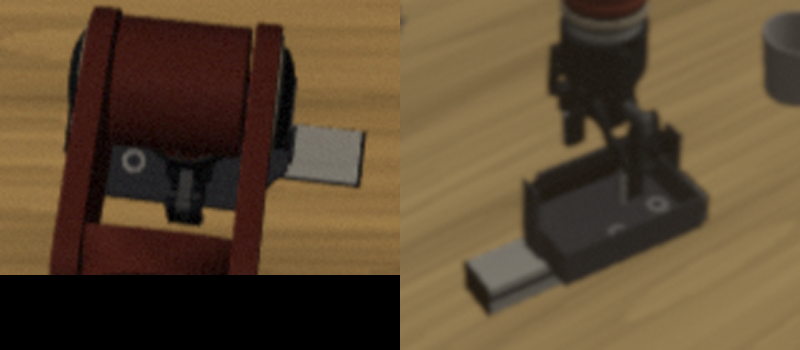

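The fingers straddle the handle at about (600,150) in the right half, free of the tray floor and walls. Closing now.

```bash
python3 -m creep '[[0,0,0,0,0,0,0],[0,0,0,0,0,0,0],[0,0,0,0,0,0,0],[0,0,0,0,0,0,0],[0,0,0,0,0,0,0],[0,0,0,0,0,0,0],[0,0,0,0,0,0,0],[0,0,0,0,0,0,0],[0,0,0,0,0,0,0],[0,0,0,0,0,0,0]]' 60
```

```text
t: 5.1
tool_pos: [0.5161, 0.0247, 0.0834]
tool_rot: [2.332, 2.105, 0.0]
contact_force: [1.4, -0.4, 0.4]
opening: 0.0112
```

```bash
python3 -m creep '[[0,0,0,-0.001,0,0,0],[0,0,0,-0.001,0,0,0],[0,0,0,-0.001,0,0,0],[0,0,0,-0.001,0,0,0],[0,0,0,-0.001,0,0,0]]' 80
python3 -m creep '[[0,0,0,-0.0015,0,0,0],[0,0,0,-0.0015,0,0,0],[0,0,0,-0.002,0,0,0],[0,0,0,-0.002,0,0,0],[0,0,0,-0.003,0,0,0],[0,0,0,-0.003,0,0,0],[0,0,0,-0.004,0,0,0],[0,0,0,-0.004,0,0,0],[0,0,0,-0.005,0,0,0],[0,0,0,-0.005,0,0,0],[0,0,0,-0.006,0,0,0],[0,0,0,-0.007,0,0,0],[0,0,0,-0.008,0,0,0],[0,0,0,-0.01,0,0,0],[0,0,0,-0.01,0,0,0],[0,0,0,-0.01,0,0,0],[0,0,0,-0.01,0,0,0],[0,0,0,-0.01,0,0,0],[0,0,0,-0.01,0,0,0],[0,0,0,-0.01,0,0,0]]'
```

```text
t: 5.6
tool_pos: [0.5155, 0.0247, 0.0882]
tool_rot: [-2.331, -2.105, 0.001]
contact_force: [0.9, -1.0, -3.9]
opening: 0.011
t: 7.6
tool_pos: [0.5159, 0.0247, 0.2112]
tool_rot: [2.332, 2.105, 0.0]
contact_force: [0.2, 0.3, -3.7]
opening: 0.011
```

```bash
python3 -m creep '[[0,0,0,-0.01,0,0,0],[0,0,0,-0.01,0,0,0],[0,0,0,-0.01,0,0,0],[0,0,0,-0.01,0,0,0],[0,0,0,-0.01,0,0,0],[0,0,0,-0.01,0,0,0],[0,0,0,-0.01,0,0,0],[0,0,0,-0.008,0,0,0],[0,0,0,-0.005,0,0,0],[0,0,0,-0.003,0,0,0],[0,0,0,0,0,0,0]]'
python3 -m creep '[[0,0,0,0,-1,1,0],[0,0,0,0,-1.5,1.5,0],[0,0,0,0,-1.5,1.5,0],[0,0,0,0,-1.5,1.5,0],[0,0,0,0,-1.5,1.5,0],[0,0,0,0,-1.5,1.5,0],[0,0,0,0,-1.5,1.5,0],[0,0,0,0,-1.5,1.5,0],[0,0,0,0,-1.5,1.5,0],[0,0,0,0,-1.5,1.5,0],[0,0,0,0,-1.5,1.5,0],[0,0,0,0,-1.5,1.5,0],[0,0,0,0,-1.5,1.5,0],[0,0,0,0,-1.5,1.5,0],[0,0,0,0,-1.5,1.5,0],[0,0,0,0,-1.5,1.5,0],[0,0,0,0,-1,1,0],[0,0,0,0,-1,1,0],[0,0,0,0,-0.5,0.5,0],[0,0,0,0,0,0,0]]'
python3 -m creep '[[0,0,0,0,0,0,0],[0,0,0,0,0,0,0],[0,0,0,0,0,0,0],[0,0,0,0,0,0,0],[0,0,0,0,0,0,0],[0,0,0,0,0,0,0],[0,0,0,0,0,0,0],[0,0,0,0,0,0,0],[0,0,0,0,0,0,0],[0,0,0,0,0,0,0]]'
cat > look.py <<'E'
import sys
from station import get_image
import cv2
from h import *
s=ctrl.get_obs();R=Ro.from_rotvec(s["tool_rot"]).as_matrix()
T=np.c_[R[:,0],-R[:,1],-R[:,2]]; o=s["tool_pos"]-T@np.array([0,0,.0493])
print("t",s["t"],"origin",o.round(3),"tilt",np.degrees(np.arccos(T[2,2])).round(1),"x dip",np.degrees(np.arcsin(T[2,0])).round(1),"y dip",np.degrees(np.arcsin(-T[2,1])).round(1),"F",s["contact_force"].round(2),"q",s["q"].round(2))
W=[]
for c in("top","scene"):
    p=proj(c,o);u,v=int(p[0]),int(p[1]);k=(proj(c,o+T@[-.055,.035,.003])).round(0)
    print(c,"tray px",u,v,"corner",k,"crop corner",((k-[u-75,v-80])*8/3).round(0))
    im=get_image(c)[max(v-80,0):v+80,u-75:u+75,::-1]
    W.append(cv2.resize(im,(400,427),interpolation=cv2.INTER_CUBIC))
    cv2.imwrite(f"pics/{sys.argv[1]}_{c}.png",im)
cv2.imwrite(f"pics/{sys.argv[1]}.png",cv2.convertScaleAbs(np.hstack(W),alpha=1.8))
E
python3 look.py tilt
```

```text
t: 8.7
tool_pos: [0.516, 0.0247, 0.2966]
tool_rot: [2.332, 2.105, 0.001]
contact_force: [0.7, -0.0, -2.4]
opening: 0.0108
t: 10.7
tool_pos: [0.5157, 0.0245, 0.2961]
tool_rot: [2.191, 1.977, 0.98]
contact_force: [-0.2, 0.7, -4.2]
opening: 0.0107
t: 11.7
tool_pos: [0.5159, 0.0247, 0.2963]
tool_rot: [2.19, 1.978, 0.98]
contact_force: [0.1, 0.1, -3.3]
opening: 0.0104
t 11.7 origin [0.539 0.043 0.257] tilt 36.8 x dip 25.0 y dip 25.0 F [ 0.06  0.1  -3.35] q [-0.4  -0.55  2.1   0.58  1.31 -0.37]
top tray px 279 199 corner [306. 221.] crop corner [272. 272.]
scene tray px 355 180 corner [329. 195.] crop corner [131. 253.]
```

View pics/tilt.png

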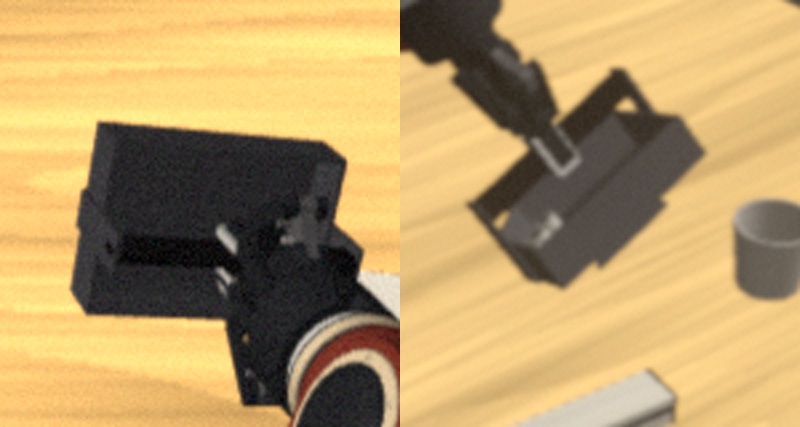

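The top view (left) shows the whole -y half of the floor empty of spacers. In the scene view a spacer cluster shows at the low end, around (545,228). I'll zoom in there with the expected outline overlaid.

```bash
cat > zoom.py <<'E'
import sys,cv2
from station import get_image
from h import *
s=ctrl.get_obs();R=Ro.from_rotvec(s["tool_rot"]).as_matrix()
T=np.c_[R[:,0],-R[:,1],-R[:,2]]; o=s["tool_pos"]-T@np.array([0,0,.0493])
c="scene";P=lambda q:proj(c,o+T@np.array(q,float))
a=P([-.055,.035,.003]).astype(int)-[35,37];k=8
im=np.mean([get_image(c).astype(float) for _ in range(4)],0)[a[1]:a[1]+70,a[0]:a[0]+90,::-1]
im=cv2.convertScaleAbs(cv2.resize(im,None,fx=k,fy=k,interpolation=cv2.INTER_CUBIC),alpha=1.8)
f=lambda L,col:cv2.polylines(im,[np.array([((P(q)-a+.5)*k) for q in L],np.int32)],True,col,1)
r=[(.075,-.055),(.075,.055),(-.039,.055),(-.075,.019),(-.075,-.055)]
f([(*q,.038) for q in r],(0,255,0));f([(*q,.003) for q in r],(255,255,0))
w=np.linspace(0,6.28,60);f([(-.055+.05*np.cos(x),.035+.05*np.sin(x),.003) for x in w],(0,0,255))
cv2.imwrite(f"pics/{sys.argv[1]}.png",im)
E
python3 zoom.py z1
```

```text
(no output)
```

View pics/z1.png

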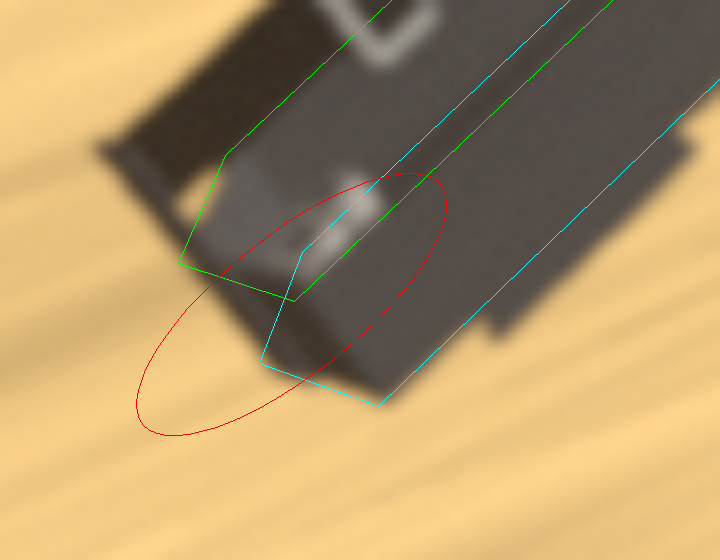

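The measured outline matches the overlay. Two spacers show near the bevel, and the front wall hides the rest. Turning the tray about the vertical will point the low corner at the scene camera, so I can see into it.

```bash
python3 -m creep '[[0,0,0,0,0.85,0.85,-1.6],[0,0,0,0,1.69,1.69,-3.2],[0,0,0,0,2.12,2.12,-4],[0,0,0,0,2.12,2.12,-4],[0,0,0,0,2.12,2.12,-4],[0,0,0,0,2.12,2.12,-4],[0,0,0,0,2.12,2.12,-4],[0,0,0,0,2.12,2.12,-4],[0,0,0,0,2.12,2.12,-4],[0,0,0,0,2.12,2.12,-4],[0,0,0,0,2.12,2.12,-4],[0,0,0,0,2.12,2.12,-4],[0,0,0,0,2.12,2.12,-4],[0,0,0,0,2.12,2.12,-4],[0,0,0,0,2.12,2.12,-4],[0,0,0,0,2.12,2.12,-4],[0,0,0,0,2.12,2.12,-4],[0,0,0,0,1.69,1.69,-3.2],[0,0,0,0,0.85,0.85,-1.6],[0,0,0,0,0,0,0]]'
python3 look.py yaw; python3 zoom.py z2
```

```text
t: 14.0
tool_pos: [0.5165, 0.0249, 0.2962]
tool_rot: [-0.205, -2.636, -0.668]
contact_force: [-0.0, 0.4, -2.9]
opening: 0.0107
t 14.0 origin [0.499 0.049 0.257] tilt 36.8 x dip 25.1 y dip 25.0 F [-0.02  0.44 -2.89] q [-0.3   0.05  1.6   0.41  2.   -1.64]
top tray px 275 222 corner [297. 201.] crop corner [259. 157.]
scene tray px 345 171 corner [345. 200.] crop corner [200. 291.]
```

View pics/z2.png

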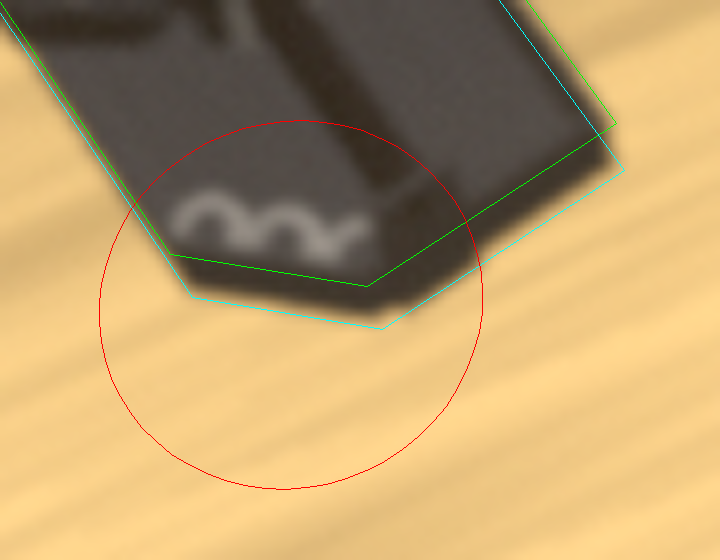

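All three spacers sit side by side against the bevel wall, at about (210,215), (285,230) and (350,235). That is well inside the 50 mm circle. I'll let it settle and hand in.

```bash
python3 -m creep '[[0,0,0,0,0,0,0],[0,0,0,0,0,0,0],[0,0,0,0,0,0,0],[0,0,0,0,0,0,0],[0,0,0,0,0,0,0],[0,0,0,0,0,0,0],[0,0,0,0,0,0,0],[0,0,0,0,0,0,0]]'
python3 - <<'E'
from station import ctrl,finish_job
import numpy as np
s=ctrl.get_obs();print(s["t"],np.abs(s["dq"]).max(),s["opening"]);print(finish_job())
E
```

```text
t: 15.1
tool_pos: [0.5159, 0.0247, 0.2963]
tool_rot: [-0.205, -2.636, -0.668]
contact_force: [-1.0, 0.5, -4.0]
opening: 0.0107
15.1 0.014299597936639102 0.010682176672629882
the job is handed in; nothing more can be done
None
```

I gripped the tray by its handle at 60 N, raised to 80 N for the lift, and pulled it straight up off the catch. I then tilted it about 37° towards the bevelled corner, turned it so the scene camera could see into that corner, and handed the job in at 15.1 s.

**Final pose:** the tray origin works out at about 0.257 m up, with the -x end and the +y side each about 25° low. That comes from the tool pose; the projected tray outline matched the pictures to within a few millimetres.

**Spacers:** the last picture shows all three side by side against the bevel wall, well inside the 50 mm limit.

**At rest:** the fastest joint was moving at 0.014 rad/s, and the outside force was about 3–4 N, which fits the tray's weight alone. The finger opening stayed near 10.7 mm on the 12 mm handle.

**Not measured:** I did not check the bystanders' positions again, but nothing passed near them. No check failed or disagreed.

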